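# Lean a plate over a drip tray to dry

## Robot

A 7-joint arm with a two-finger parallel gripper is mounted at the origin on the work surface. World frame = base frame: x ahead of the robot, y to its left, z up, the work surface at z = 0. Lengths are in m, angles in rad, forces in N, time in s.
With the tool pointing down it reaches from about 0.425 to 0.925 m from the base axis. Payload 6.8 kg.
Tool frame: the origin (TCP) lies at the very end of the fingers, on their centre line; the grasp point (between the pads) lies 19 mm behind it; z points along the fingers, y is the line along which they close (so a half turn about z gives the same grasp; the last joint's range is limited). The gripper opens to 88 mm and grips with 3 to 60 N. Pads are 20 mm wide; open, the fingers measure 115 mm over their backs; the gripper's body (75 mm by 178 mm) begins 61 mm behind the grasp point.
Start: joints at [-1.417, 0.477, 0.022, 1.555, -0.011, 1.109, -0.083], TCP at [0.175, 0.652, 0.223] pointing down, gripper open.
Joint ranges: [-2.96, 2.96], [-0.34, 2.1], [-1.41, 1.46], [0.24, 2.44], [-1.37, 4.51], [0.17, 1.92], [-2.96, 2.96]. Speed limits (rad/s): [2.39, 2.39, 3.14, 3.14, 3.14, 3.14, 3.14].

## Interface

Orientations are given as a unit quaternion [x, y, z, w].
In Python, from rig import * gives the robot as it stands.
- The arm moves only by the tool move_arm, never from a script. Its arguments are lists of equal length, an entry for each row: "rot": the turn, a rotation vector about the tool's x, y, z in units of 10 degrees (1.0 is 10 degrees), a list of three; "translation": the shift along the tool's x, y, z in units of 25 mm (1.0 is 25 mm), a list of three; "hand": the closure, from 0 (fully open) to 1 (shut). In form: {"rot": [[rx, ry, rz], ...], "translation": [[tx, ty, tz], ...], "hand": [hand, ...]}. A call has exactly 5 rows; each row is the pose to reach, as a shift and turn from the pose commanded when the call began, along the tool's axes at that moment; what a row does not reach only later rows make up. A row lasts 1/8 s, in which the tool goes at most 62.5 mm and 10.7 degrees, less where a joint would pass 70% of its speed; a pose out of reach is approached as far as the arm can. A call with a gripper value outside its range is refused whole. The fingers move at their own pace and stop on an object; "force" is the grip in N (left out, the last holds). Time passes only in rows, so rows that repeat a pose let the fingers close, or fill a call up. It gives the time, the measured TCP pose, the force, the opening and the grip force at its end, in the units of the state.
- get_state(): the state, without advancing time (a new reading comes with each control period).
- get_image(name): name is "scene" or "top"; returns a dict with "color" (384x512x3 uint8, red, green, blue), "z_map" (384x512 float32, m along the optical axis (not along the pixel's ray), 0 where there is no reading), "K" (3x3 intrinsics, pixels), "R" (3x3) and "t" (3): a world point X has camera coordinates R X + t. Camera axes: x right, y down, z forward; pixel columns grow to the right and rows downward; lengths in m; the calibration is good to about 2 mm. A picture is of the moment at which its call begins.
- finish_job(): hands the job in; it is judged then, once.
The state is a dict: "time_s": time; "q": joint angles; "joint_velocities": joint speeds; "tau": joint torques, N m; "ee_pos": TCP position; "tcp_rot": TCP orientation; "force": force on the tool from outside, world axes, zero at the start; "wrist_torque": the same for the moment, N m; "gripper_width": finger opening in m; "finger_force": force on a finger pad.
Only numpy, scipy, OpenCV 4.12 (cv2) and the standard library are available. Lean on these libraries where they do the work, as an engineer would, in place of code of your own. Each camera call takes 0.05 s, during which the arm holds its last target. There are 200 camera calls.

## Task

Lift the top drip tray off the nested pile and set it on the bench alongside the drying rail, its long side parallel to the bar. Then take the tall plate out of the rack and stand its lower edge in that tray so that it leans against the rail's bar at a clear slant, roughly 30 degrees from upright, and let go. Leave the other trays, the short plate and everything else on the bench where they are.

Things in the scene. Friction and masses are not known exactly. Their poses are not given: they have to be found in the camera images.
- tray_top: Top one of three equal nested drip trays: white open trough, 180 mm long (y), 60 wide (x), 30 high. Origin: centre of underside. Its 4 mm high foot (48 x 156) sits inside the tray below; outer walls span 4 to 30 mm above the origin, inner floor at 8 mm, inside 52 x 160; long walls 4 thick, end walls 10 thick. Grip it across its width or by an end wall. 0.15 kg.
- tray_middle: The tray under tray_top, the same shape; its origin is 26 mm lower. Stays in the pile.
- tray_bottom: The lowest tray of the pile, the same shape, lying on a fixed dark board 90 x 210 x 12 mm. Stays in the pile.
- rail: Fixed drying rail: level steel bar, 12 mm diameter, 230 long, along its y axis, on two 12 mm posts at y = +-108 mm with feet 60 (x) x 24 (y) x 8 mm. Origin on the bench under the middle of the bar; x is level, across the bar. Either side of the bar may be used.
- rail_bar (a point): Middle of the bar's centre line, 120 mm above the bench; axes as the rail.
- rack: Fixed white slotted rack: base 130 (x) x 150 (y) x 10 mm with two slots along its y axis, centred at x = +34 and -34 mm, each 12 mm wide between cheeks that reach 40 mm above the bench. Origin: centre of its underside on the bench.
- plate: The tall plate: plain aluminium, 8 mm thick (its x axis), 110 mm wide (y), 180 mm tall (z), standing upright in one slot of the rack (either one), its lower edge 10 mm above the bench. Origin: centre of its lower edge. Mass about 0.4 kg.
- short_plate: The short plate in the other slot: aluminium, 8 x 95 mm, 105 mm tall. Origin: centre of its lower edge. Stays there.
- beaker: White beaker, 70 mm diameter, 90 mm high, standing on the bench; origin: centre of its underside. Bystander.
- bottle: Brown reagent bottle, 64 mm diameter, 150 mm high; origin: centre of its underside. Bystander.
- tip_box: Pipette-tip box 82 x 122 x 67 mm high, blue with a white lid; origin: centre of its underside. Bystander.
- timer: White bench timer 70 x 90 x 30 mm; origin: centre of its underside. Bystander.
- dishes: Stack of three closed white culture dishes, one body, 90 mm diameter, 48 mm high; origin: centre of its underside. Bystander.
Things that resemble listed ones, but are neither listed nor needed, are in the scene too. What is shaped like the plate but green or orange is not meant. Leave any purple look-alike of the tray_top alone.

How it is judged:
On the way, in this order (a step that is already met when the one before it is completed fails the run):
1. the top tray stands flat on the bench, let go (height (world z) of tray_top below 0.005 m and angle between tray_top's own z axis and vertical below 0.06 rad and contact force between the fingers and tray_top below 0.1 N and linear speed of tray_top below 0.02 m/s and angular speed of tray_top below 0.1 rad/s), for 0.2 s.
2. the tall plate is lifted clear of the rack (z of plate in the frame of rack above 0.045 m), for 0.1 s.
At the end, for the whole second after the job is handed in: The top tray stands flat on the bench, its long side within 0.2 rad (11 degrees) of parallel to the bar; the tall plate's lower edge rests level (within 4 degrees) inside that tray, on its floor, and the plate leans against the rail, 15 to 48 degrees from upright; both are at rest (height (world z) of tray_top below 0.005 m and angle between tray_top's own z axis and vertical below 0.06 rad and angle between the y axis of tray_top and the y axis of rail, either way round below 0.2 rad and x of plate in the frame of tray_top between -0.03 and 0.03 m and y of plate in the frame of tray_top between -0.03 and 0.03 m and z of plate in the frame of tray_top between 0 and 0.016 m and angle between plate's own z axis and vertical between 0.26 and 0.84 rad and angle between plate's own y axis and vertical above 1.5 rad and contact force between plate and rail above 0.1 N and contact force between plate and tray_top above 0.3 N and linear speed of each of plate, tray_top below 0.02 m/s and angular speed of each of plate, tray_top below 0.1 rad/s); the robot touches nothing.
It fails at once if another tray of the pile is shifted by more than 20 mm (distance of any of tray_middle, tray_bottom from where it was at the start of the episode above 0.02 m).
It fails at once if the short plate is shifted by more than 20 mm (distance of short_plate from where it was at the start of the episode above 0.02 m).
It fails at once if a bystander (beaker, bottle, tip box, timer, dishes) is shifted by more than 30 mm (distance of any of beaker, bottle, tip_box, timer, dishes from where it was at the start of the episode above 0.03 m).
It also fails if it takes over 59 s, if anything falls off the work surface, if the arm or the gripper's body presses on something with over 40 N, if the wrist force passes 120 N, or if a joint passes its speed limit or range.

## Working session

There is one attempt and no reset: what is moved stays moved. The work goes in short steps, Python scripts to look and compute and a tool call to move; the robot and the scene stay as the last step left them, time stands still between calls to the robot, and variables do not carry over. Pictures are saved under pics/ and viewed, at most 10 in all, crops included, and the job is handed in when it is done.

Besides the shell and the picture viewer there is one more tool, called by a JSON object that holds its "method" and its "body", one argument or row to a line. move_arm: Moves the arm, as the interface text tells. Its arguments: {"type":"object","properties":{"rot":{"type":"array"},"translation":{"type":"array"},"hand":{"type":"array"},"force":{"type":"number"}},"required":["rot","translation","hand"]}

```bash
mkdir -p pics; ls; python3 - <<'E'
from rig import *
import numpy as np,cv2
for n in("scene","top"):
    d=get_image(n); np.savez(f"pics/{n}0.npz",**d); cv2.imwrite(f"pics/{n}0.png",d["color"][:,:,::-1])
    print(n,d["K"].tolist(),np.round(d["R"],3).tolist(),d["t"])
s=get_state();print(s["ee_pos"],s["tcp_rot"],s["time_s"])
E
```

```text
pics
scene [[393.4997106595392, 0.0, 254.21018114856074], [0.0, 393.4997106595392, 196.47995258286193], [0.0, 0.0, 1.0]] [[-0.618, 0.786, -0.006], [0.556, 0.431, -0.71], [-0.556, -0.442, -0.704]] [ 0.34179152 -0.2440158   1.40272368]
top [[410.9878834375186, 0.0, 254.48897514230086], [0.0, 410.9878834375186, 191.12342788938074], [0.0, 0.0, 1.0]] [[0.016, -1.0, 0.02], [-0.995, -0.018, -0.103], [0.103, -0.018, -0.995]] [-0.02548325  0.55381555  1.16204016]
[0.17459228 0.65147341 0.22178351] [ 1.30525505e-01  9.91444616e-01 -8.14933164e-04 -3.52626838e-05] 0.1
```

View pics/scene0.png

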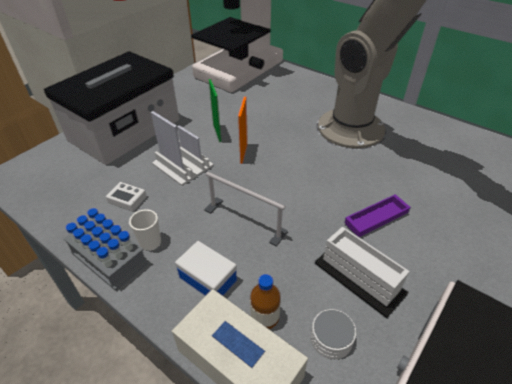

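View pics/top0.png

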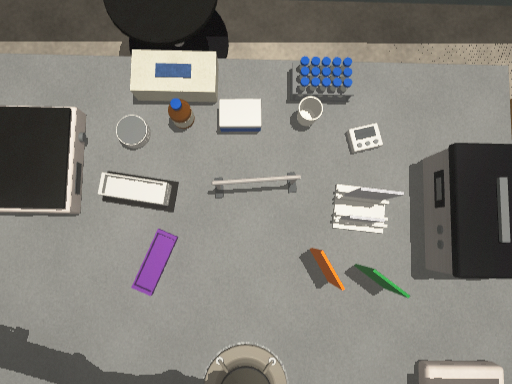

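The scene picture shows the pile at about (365,265), the rail from (210,190) to (282,225) and the rack with the plates near (180,150). In the top picture the pile is at (138,190), the rail bar runs (213,184)–(300,179), the rack is near (360,208) with the tall plate in the upper slot, around (368,192), and the purple decoy is at (155,262).

```bash
cat > h.py <<'E'
import numpy as np,cv2
from scipy.spatial.transform import Rotation as Rn
def cloud(d):
    z=d["z_map"];v,u=np.mgrid[:z.shape[0],:z.shape[1]]
    c=np.stack([(u-d["K"][0,2])/d["K"][0,0]*z,(v-d["K"][1,2])/d["K"][1,1]*z,z],-1)
    p=(c-d["t"])@d["R"]; p[z==0]=np.nan; return p
def proj(d,X):
    c=np.atleast_2d(X)@d["R"].T+d["t"]; c=c@d["K"].T; return c[:,:2]/c[:,2:]
def rect(p):
    (c,wh,a)=cv2.minAreaRect((p[:,:2]*1000).astype(np.float32)); return np.round(c,1),np.round(wh,1),round(a,2)
E
python3 - <<'E'
from h import *
T=np.load("pics/top0.npz");S=np.load("pics/scene0.npz")
pt=cloud(T);ps=cloud(S)
def box(p,u0,u1,v0,v1,zl,zh):
    q=p[v0:v1,u0:u1].reshape(-1,3);q=q[np.isfinite(q[:,2])];return q[(q[:,2]>zl)&(q[:,2]<zh)]
for n,b in dict(pile=(95,182,165,215,.085,.11),pile_in=(95,182,165,215,.06,.11),bar=(205,305,170,195,.1,.14),rack=(325,410,180,240,.03,.05),plate=(325,410,180,240,.165,.21),short=(325,410,180,240,.09,.125),board=(90,185,165,215,.006,.02)).items():
    q=box(pt,*b)
    if len(q)>5: print(n,len(q),q.mean(0).round(4),np.percentile(q[:,2],[5,50,95]).round(4),rect(q))
for n,b in dict(pile=(310,410,220,300,.085,.11),bar=(200,290,165,240,.1,.14),rack=(145,220,105,185,.03,.05),plate=(145,220,100,185,.165,.21),short=(145,220,100,185,.095,.125)).items():
    q=box(ps,*b)
    if len(q)>5: print("S",n,len(q),q.mean(0).round(4),np.percentile(q[:,2],[5,50,95]).round(4),rect(q))
a=cv2.resize(T["color"][160:220,90:190],None,fx=4,fy=4,interpolation=3)
b=cv2.resize(T["color"][170:240,320:420],None,fx=4,fy=4,interpolation=3)
c=cv2.resize(S["color"][100:190,140:240],None,fx=4,fy=4,interpolation=3)[:360]
e=cv2.resize(S["color"][220:310,310:410],None,fx=4,fy=4,interpolation=3)
im=np.vstack([np.hstack([a,b[:240]]),np.hstack([c,e])]);cv2.imwrite("pics/crops.png",im[:,:,::-1])
E
```

```text
pile 388 [0.55   0.3201 0.0925] [0.0876 0.0927 0.0964] (array([549.7, 318.7]), array([181.8,  60.2]), 82.16)
pile_in 1530 [0.5502 0.3202 0.0768] [0.0675 0.0722 0.0946] (array([549.7, 318.7]), array([181.8,  60.2]), 82.16)
bar 400 [ 0.5745 -0.0176  0.1236] [0.1196 0.1239 0.1275] (array([575.1, -17.3]), array([ 12.5, 238.8]), 5.18)
rack 517 [ 0.5048 -0.3185  0.0386] [0.033  0.0387 0.0438] (array([ 510.3, -326.4]), array([151. ,  96.3]), 84.46)
plate 193 [ 0.5425 -0.3336  0.1854] [0.17   0.1881 0.1919] (array([ 543.4, -334.7]), array([109.6,   8.7]), 84.68)
short 202 [ 0.5    -0.3202  0.11  ] [0.0937 0.1124 0.1202] (array([ 506.5, -328.5]), array([109.4,  75. ]), 80.95)
board 697 [0.5386 0.3015 0.0111] [0.0072 0.0111 0.0151] (array([565.9, 332.9]), array([275.7, 120.3]), 81.14)
S pile 874 [0.5519 0.3253 0.0927] [0.086  0.0939 0.097 ] (array([549.6, 320.2]), array([180.3,  64.4]), 81.74)
S bar 441 [ 0.5772 -0.009   0.1232] [0.11   0.1249 0.1282] (array([576.6, -15.4]), array([ 12.4, 237.2]), 5.27)
S rack 625 [ 0.491  -0.3487  0.0399] [0.0312 0.0403 0.0482] (array([ 421.3, -384.3]), array([288.1, 268. ]), 84.94)
S plate 228 [ 0.5464 -0.3295  0.1813] [0.167  0.1826 0.1921] (array([ 544.7, -333.1]), array([113.5,  10. ]), 85.06)
S short 608 [ 0.4823 -0.3603  0.1099] [0.0966 0.1102 0.1232] (array([ 461.6, -298.8]), array([479.8, 223.5]), 63.5)
```

View pics/crops.png

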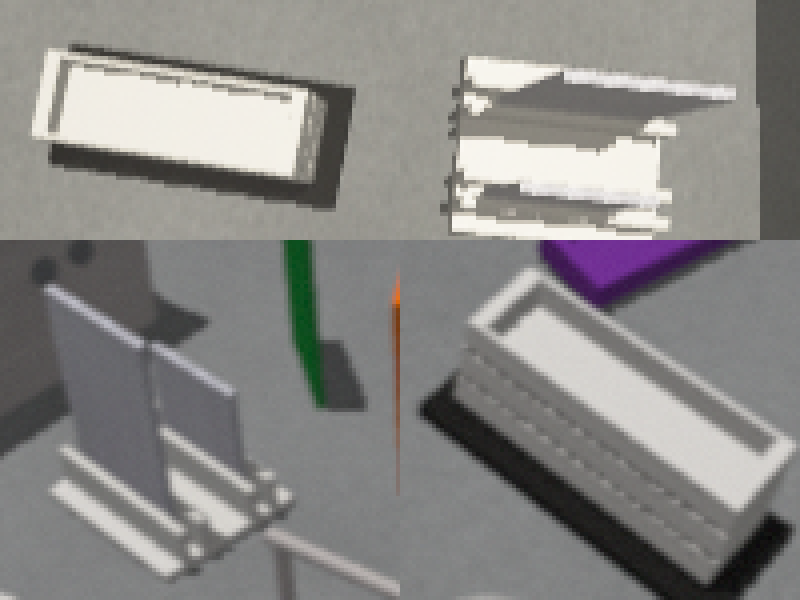

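The crops confirm that the top tray's rim is clean and that the tall plate is in the far slot (robot's view), with the short one nearer the robot. The measured sizes match (182x60, 110x8.7, rim at z 0.093, plate top at 0.190).

```bash
cat >> h.py <<'E'
def pose(yaw,tilt=0,tyaw=None):
    """tool pointing down, closing axis (tool y) at world heading yaw deg; then tilted tilt deg about horizontal axis heading tyaw"""
    a=np.radians(yaw); y=np.array([np.cos(a),np.sin(a),0]); z=np.array([0,0,-1.]); R=np.stack([np.cross(y,z),y,z],1)
    if tilt: b=np.radians(tyaw); R=Rn.from_rotvec(np.radians(tilt)*np.array([np.cos(b),np.sin(b),0])).as_matrix()@R
    return R
def plan(s,wps):
    p=np.array(s["ee_pos"]);R=Rn.from_quat(s["tcp_rot"]).as_matrix()
    for q,Q in wps:
        print("rot",np.round(Rn.from_matrix(R.T@Q).as_rotvec(degrees=True)/10,2).tolist(),"trans",np.round(R.T@(np.array(q)-p)/.025,2).tolist(),"mm %.0f"%(1000*np.linalg.norm(np.array(q)-p))); p,R=np.array(q),Q
E
python3 - <<'E'
from rig import *
from h import *
T=np.load("pics/top0.npz");p=cloud(T)
print("instr max z",np.nanmax(p[100:215,0:85,2]), "tipbox/bottle", np.nanmax(p[95:135,165:265,2]))
s=get_state()
plan(s,[((.36,.50,.24),pose(35)),((.5497,.3195,.20),pose(-8)),((.5497,.3195,.13),pose(-8))])
E
```

```text
instr max z 0.10438724498356809 tipbox/bottle 0.15421815477584566
rot [-0.01, 0.0, 4.0] trans [-8.73, -3.93, -0.72] mm 240
rot [0.0, 0.0, 4.3] trans [-10.27, 2.07, 1.6] mm 265
rot [0.0, 0.0, 0.0] trans [0.0, 0.0, 2.8] mm 70
```

{"method": "move_arm", "body": {
  "rot": [
    [0, 0, 4],
    [0, 0, 4],
    [0, 0, 4],
    [0, 0, 4],
    [0, 0, 4]
  ],
  "translation": [
    [-8.73, -3.93, -0.72],
    [-8.73, -3.93, -0.72],
    [-8.73, -3.93, -0.72],
    [-8.73, -3.93, -0.72],
    [-8.73, -3.93, -0.72]
  ],
  "hand": [0, 0, 0, 0, 0]
}}

```text
time_s: 0.72
ee_pos: [0.3649, 0.4965, 0.241]
tcp_rot: [0.466, 0.885, -0.0, 0.001]
force: [-0.3, 0.5, 0.5]
gripper_width: 0.0878
finger_force: 0.0
```

{"method": "move_arm", "body": {
  "rot": [
    [0, 0, 4.3],
    [0, 0, 4.3],
    [0, 0, 4.3],
    [0, 0, 4.3],
    [0, 0, 4.3]
  ],
  "translation": [
    [-10.27, 2.07, 1.6],
    [-10.27, 2.07, 1.6],
    [-10.27, 2.07, 1.6],
    [-10.27, 2.07, 1.6],
    [-10.27, 2.07, 1.6]
  ],
  "hand": [0, 0, 0, 0, 0]
}}

```text
time_s: 1.35
ee_pos: [0.5517, 0.3162, 0.1997]
tcp_rot: [0.757, 0.654, -0.001, 0.001]
force: [-0.2, -0.2, -0.1]
gripper_width: 0.0878
finger_force: 0.0
```

{"method": "move_arm", "body": {
  "rot": [
    [0, 0, 0],
    [0, 0, 0],
    [0, 0, 0],
    [0, 0, 0],
    [0, 0, 0]
  ],
  "translation": [
    [0, 0, 2.8],
    [0, 0, 2.8],
    [0, 0, 2.8],
    [0, 0, 2.8],
    [0, 0, 2.8]
  ],
  "hand": [0, 0, 0, 0, 0]
}}

```text
time_s: 1.98
ee_pos: [0.5504, 0.3209, 0.1324]
tcp_rot: [0.754, 0.656, 0.001, -0.0]
force: [0.1, 0.5, 1.0]
gripper_width: 0.0877
finger_force: 0.0
```

```bash
python3 - <<'E'
from rig import *
from h import *
s=get_state();print(s["time_s"],s["ee_pos"].round(4) if hasattr(s["ee_pos"],"round") else s["ee_pos"],s["gripper_width"],s["q"],s["force"])
print(Rn.from_quat(s["tcp_rot"]).as_matrix().round(3).tolist())
d=get_image("scene");cv2.imwrite("pics/s1.png",cv2.resize(d["color"][180:320,290:440],None,fx=4,fy=4,interpolation=3)[:,:,::-1])
plan(s,[((.5497,.3195,.073),pose(-8))])
E
```

```text
1.975 [0.5504 0.3209 0.1324] 0.08766049538563171 [-0.92588756  0.53493635  0.41501863  1.75605313 -0.26546501  0.90318863
 -0.53633636] [0.06743512 0.52247787 1.02455681]
[[0.138, 0.99, 0.002], [0.99, -0.138, 0.002], [0.002, 0.002, -1.0]]
rot [0.01, -0.01, 0.0] trans [-0.06, -0.03, 2.38] mm 59
```

View pics/s1.png

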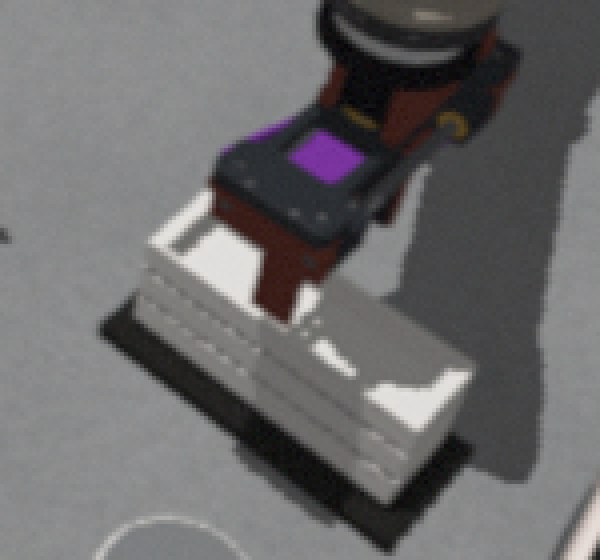

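The crop shows the gripper astride the pile, with its finger at about crop (275,300) just outside the near long wall. Next: lower, grip and lift.

{"method": "move_arm", "body": {
  "rot": [
    [0, 0, 0],
    [0, 0, 0],
    [0, 0, 0],
    [0, 0, 0],
    [0, 0, 0]
  ],
  "translation": [
    [-0.06, -0.03, 0.8],
    [-0.06, -0.03, 1.6],
    [-0.06, -0.03, 2.36],
    [-0.06, -0.03, 2.36],
    [-0.06, -0.03, 2.36]
  ],
  "hand": [0, 0, 0, 0, 0]
}}

```text
time_s: 2.65
ee_pos: [0.5492, 0.3186, 0.0719]
tcp_rot: [0.755, 0.656, 0.0, 0.0]
force: [0.3, 0.1, 0.1]
gripper_width: 0.0879
finger_force: 0.0
```

{"method": "move_arm", "body": {
  "rot": [
    [0, 0, 0],
    [0, 0, 0],
    [0, 0, 0],
    [0, 0, 0],
    [0, 0, 0]
  ],
  "translation": [
    [0, 0, 0],
    [0, 0, 0],
    [0, 0, 0],
    [0, 0, 0],
    [0, 0, 0]
  ],
  "hand": [0.25, 0.4, 0.5, 0.5, 0.5],
  "force": 25
}}

```text
time_s: 3.28
ee_pos: [0.5489, 0.3187, 0.0719]
tcp_rot: [0.755, 0.656, 0.0, -0.0]
force: [-0.1, 0.2, 2.5]
gripper_width: 0.06
finger_force: 25.0
```

{"method": "move_arm", "body": {
  "rot": [
    [0, 0, 0],
    [0, 0, 0],
    [0, 0, 0],
    [0, 0, 0],
    [0, 0, 0]
  ],
  "translation": [
    [0, 0, 0],
    [0, 0, -0.6],
    [0, 0, -1.5],
    [0, 0, -3],
    [0, 0, -4]
  ],
  "hand": [0.5, 0.5, 0.5, 0.5, 0.5]
}}

```text
time_s: 3.9
ee_pos: [0.5492, 0.3186, 0.1739]
tcp_rot: [0.755, 0.656, 0.001, 0.0]
force: [-0.0, -1.1, -1.4]
gripper_width: 0.0601
finger_force: 25.0
```

```bash
python3 - <<'E'
from rig import *
from h import *
s=get_state();print(s["time_s"],s["ee_pos"])
n=np.array([np.cos(np.radians(5.2)),np.sin(np.radians(5.2)),0]);c=np.array([.576,-.016,0])
q=c-.102*n
print(q)
plan(s,[((.51,.15,.17),pose(-1)),(q+[0,0,.13],pose(5.2)),(q+[0,0,.04],pose(5.2))])
d=get_image("scene");cv2.imwrite("pics/s2.png",cv2.resize(d["color"][150:320,260:440],None,fx=3,fy=3,interpolation=3)[:,:,::-1])
E
```

```text
3.9 [0.54922176 0.31863599 0.17389807]
[ 0.47441979 -0.02524452  0.        ]
rot [0.01, -0.01, -0.7] trans [-6.9, -0.61, 0.15] mm 173
rot [0.0, 0.0, -0.62] trans [-7.03, -1.3, 1.6] mm 183
rot [0.0, 0.0, 0.0] trans [0.0, 0.0, 3.6] mm 90
```

View pics/s2.png

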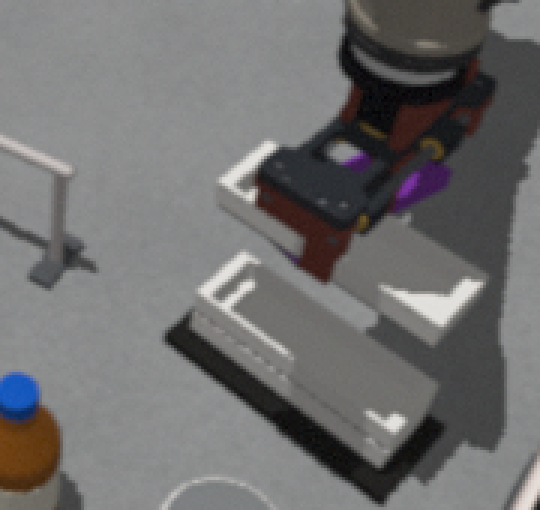

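One tray was lifted, level, and the other two stay put. Next: carry it to the near side of the bar, 108 mm off it, since the wide gripper body must clear the bar.

{"method": "move_arm", "body": {
  "rot": [
    [0, 0, -0.7],
    [0, 0, -0.7],
    [0, 0, -0.7],
    [0, 0, -0.7],
    [0, 0, -0.7]
  ],
  "translation": [
    [-1.4, -0.12, 0],
    [-3.2, -0.3, 0.1],
    [-5.2, -0.45, 0.1],
    [-6.9, -0.61, 0.15],
    [-6.9, -0.61, 0.15]
  ],
  "hand": [0.5, 0.5, 0.5, 0.5, 0.5]
}}

```text
time_s: 4.58
ee_pos: [0.5087, 0.1458, 0.1678]
tcp_rot: [0.715, 0.699, -0.001, -0.0]
force: [-0.2, 0.9, -0.5]
gripper_width: 0.0601
finger_force: 25.0
```

{"method": "move_arm", "body": {
  "rot": [
    [0, 0, -0.62],
    [0, 0, -0.62],
    [0, 0, -0.62],
    [0, 0, -0.62],
    [0, 0, -0.62]
  ],
  "translation": [
    [-1.8, -0.5, 0.2],
    [-3.6, -0.9, 0.5],
    [-5.4, -1.3, 1.0],
    [-7.03, -1.54, 1.6],
    [-7.03, -1.54, 1.6]
  ],
  "hand": [0.5, 0.5, 0.5, 0.5, 0.5]
}}

```text
time_s: 5.2
ee_pos: [0.4669, -0.0275, 0.1271]
tcp_rot: [0.676, 0.737, -0.001, -0.0]
force: [0.8, 1.3, -1.0]
gripper_width: 0.0595
finger_force: 25.0
```

```bash
python3 - <<'E'
from rig import *
from h import *
s=get_state();print(s["time_s"],s["ee_pos"],s["gripper_width"],s["q"])
q=np.array([.4684,-.0258,0])
plan(s,[(q+[0,0,.03],pose(5.2)),(q+[0,0,.008],pose(5.2))])
E
```

```text
5.2 [ 0.46694094 -0.027484    0.12712054] 0.059502086888710885 [-0.48667273  0.2874594   0.48525868  2.15258792 -0.19499777  0.74478703
  0.21207856]
rot [-0.01, 0.0, -0.03] trans [0.07, 0.07, 3.88] mm 97
rot [0.0, 0.0, 0.0] trans [0.0, 0.0, 0.88] mm 22
```

{"method": "move_arm", "body": {
  "rot": [
    [0, 0, 0],
    [0, 0, 0],
    [0, 0, 0],
    [0, 0, 0],
    [0, 0, 0]
  ],
  "translation": [
    [0, 0, 1.2],
    [0, 0, 2.4],
    [0, 0, 3.5],
    [0, 0, 3.88],
    [0, 0, 3.88]
  ],
  "hand": [0.5, 0.5, 0.5, 0.5, 0.5]
}}

```text
time_s: 5.82
ee_pos: [0.4684, -0.0243, 0.0308]
tcp_rot: [0.674, 0.739, -0.0, -0.0]
force: [-0.7, 0.1, -0.6]
gripper_width: 0.0599
finger_force: 25.0
```

{"method": "move_arm", "body": {
  "rot": [
    [0, 0, 0],
    [0, 0, 0],
    [0, 0, 0],
    [0, 0, 0],
    [0, 0, 0]
  ],
  "translation": [
    [0, 0, 0.3],
    [0, 0, 0.5],
    [0, 0, 0.7],
    [0, 0, 0.84],
    [0, 0, 0.84]
  ],
  "hand": [0.5, 0.5, 0.5, 0.5, 0.5]
}}

```text
time_s: 6.45
ee_pos: [0.4679, -0.0252, 0.0097]
tcp_rot: [0.674, 0.738, -0.0, -0.0]
force: [0.3, -0.4, -1.2]
gripper_width: 0.0596
finger_force: 25.0
```

```bash
python3 - <<'E'
from rig import *
s=get_state();print(s["ee_pos"],s["gripper_width"],s["force"])
E
```

```text
[ 0.46793309 -0.02521177  0.00968286] 0.05962929863858294 [ 0.31374968 -0.37202243 -1.15376955]
```

{"method": "move_arm", "body": {
  "rot": [
    [0, 0, 0],
    [0, 0, 0],
    [0, 0, 0],
    [0, 0, 0],
    [0, 0, 0]
  ],
  "translation": [
    [0, 0, 0.05],
    [0, 0, 0.05],
    [0, 0, 0.05],
    [0, 0, 0.05],
    [0, 0, 0.05]
  ],
  "hand": [0.5, 0.4, 0.2, 0.05, 0.0]
}}

```text
time_s: 7.08
ee_pos: [0.4682, -0.0251, 0.0087]
tcp_rot: [0.674, 0.738, 0.0, 0.0]
force: [0.0, -0.2, -1.3]
gripper_width: 0.086
finger_force: 0.0
```

{"method": "move_arm", "body": {
  "rot": [
    [0, 0, 0],
    [0, 0, 0],
    [0, 0, 0],
    [0, 0, 0],
    [0, 0, 0]
  ],
  "translation": [
    [0, 0, 0],
    [0, 0, -0.5],
    [0, 0, -1.2],
    [0, 0, -2],
    [0, 0, -2.8]
  ],
  "hand": [0, 0, 0, 0, 0]
}}

```text
time_s: 7.7
ee_pos: [0.4681, -0.0253, 0.08]
tcp_rot: [0.674, 0.738, 0.0, 0.0]
force: [-0.1, -0.0, -0.6]
gripper_width: 0.0878
finger_force: 0.0
```

```bash
python3 - <<'E'
from rig import *
from h import *
d=get_image("scene");p=cloud(d)
cv2.imwrite("pics/s3.png",cv2.resize(d["color"][110:260,150:350],None,fx=4,fy=4,interpolation=3)[:,:,::-1])
q=p.reshape(-1,3);w=d["color"].reshape(-1,3).astype(int)
m=(abs(q[:,0]-.468)<.08)&(abs(q[:,1]+.025)<.13)&(q[:,2]>.024)&(q[:,2]<.036)
print(rect(q[m]),m.sum())
s=get_state();print(s["time_s"],s["ee_pos"],s["q"])
c=np.array([.4684,-.0258,0])
plan(s,[(c+[0,0,.12],pose(40)),(c+[0,0,.09],pose(95.2)),(c+[0,0,.014],pose(95.2))])
E
```

```text
(array([463. , -22.2]), array([ 61.8, 182.7]), 1.24) 235
7.75 [ 0.46951037 -0.02531358  0.08190873] [-0.45194091  0.37213263  0.45030688  2.1816742  -0.27083081  0.63599922
  0.28040813]
rot [0.02, 0.0, -3.48] trans [-0.01, -0.04, -1.52] mm 38
rot [0.0, 0.0, -5.52] trans [0.0, 0.0, 1.2] mm 30
rot [0.0, 0.0, 0.0] trans [0.0, 0.0, 3.04] mm 76
```

View pics/s3.png

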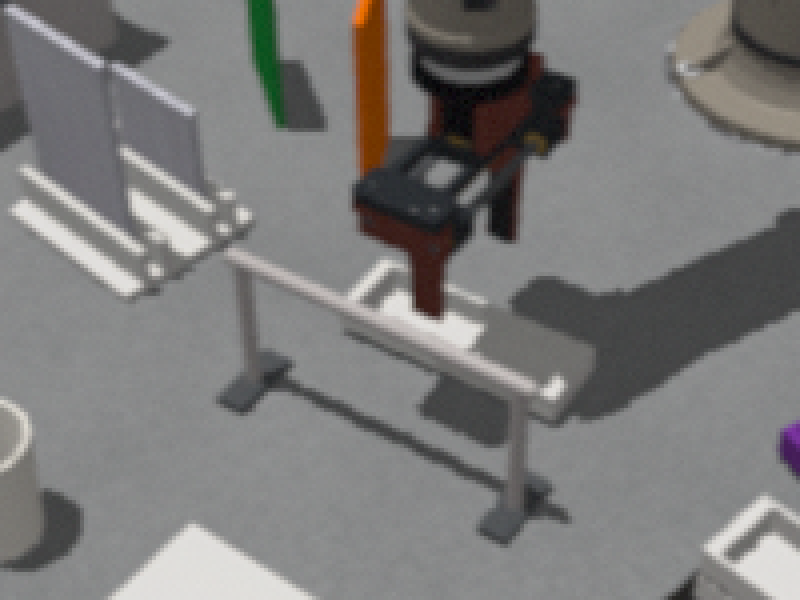

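The tray stands flat on the bench parallel to the bar (crop (470,340)). Next: turn the gripper a quarter, dip the open fingers into the trough and push the tray toward the bar from inside.

{"method": "move_arm", "body": {
  "rot": [
    [0, 0, -1],
    [0, 0, -2],
    [0, 0, -3],
    [0, 0, -4],
    [0, 0, -4.9]
  ],
  "translation": [
    [0, 0, -1],
    [0, 0, -1.5],
    [0, 0, -1.5],
    [0, 0, -1.5],
    [0, 0, -1.5]
  ],
  "hand": [0, 0, 0, 0, 0]
}}

```text
time_s: 8.38
ee_pos: [0.468, -0.0252, 0.1164]
tcp_rot: [0.305, 0.952, 0.0, 0.0]
force: [0.6, 0.0, 0.8]
gripper_width: 0.0882
finger_force: 0.0
```

{"method": "move_arm", "body": {
  "rot": [
    [0, 0, -1],
    [0, 0, -2],
    [0, 0, -3],
    [0, 0, -4.1],
    [0, 0, -4.1]
  ],
  "translation": [
    [0, 0, 0],
    [0, 0, 0],
    [0, 0, 0.6],
    [0, 0, 1.2],
    [0, 0, 1.2]
  ],
  "hand": [0, 0, 0, 0, 0]
}}

```text
time_s: 9.0
ee_pos: [0.4672, -0.0254, 0.0856]
tcp_rot: [-0.044, 0.999, 0.0, -0.001]
force: [-0.9, -0.3, 0.6]
gripper_width: 0.0876
finger_force: 0.0
```

```bash
python3 - <<'E'
from rig import *
from h import *
s=get_state();print(s["time_s"],s["ee_pos"],s["q"])
c=np.array([.4684,-.0258,0]);n=np.array([.996,.0906,0])
plan(s,[(c+[0,0,.015],pose(95.2)),(c+.048*n+[0,0,.015],pose(95.2))])
E
```

```text
9.0 [ 0.46722859 -0.02535714  0.08558631] [-0.17900632  0.33839962  0.11820594  2.16328993 -0.06536498  0.64502695
  1.6446552 ]
rot [0.0, -0.01, -0.01] trans [-0.05, -0.02, 2.82] mm 71
rot [0.0, 0.0, 0.0] trans [-1.92, -0.0, 0.0] mm 48
```

{"method": "move_arm", "body": {
  "rot": [
    [0, 0, 0],
    [0, 0, 0],
    [0, 0, 0],
    [0, 0, 0],
    [0, 0, 0]
  ],
  "translation": [
    [0, 0, 0.9],
    [0, 0, 1.8],
    [0, 0, 2.4],
    [0, 0, 2.8],
    [0, 0, 2.8]
  ],
  "hand": [0, 0, 0, 0, 0]
}}

```text
time_s: 9.62
ee_pos: [0.4679, -0.0252, 0.0159]
tcp_rot: [-0.045, 0.999, -0.0, -0.0]
force: [0.6, 0.6, -0.4]
gripper_width: 0.0877
finger_force: 0.0
```

{"method": "move_arm", "body": {
  "rot": [
    [0, 0, 0],
    [0, 0, 0],
    [0, 0, 0],
    [0, 0, 0],
    [0, 0, 0]
  ],
  "translation": [
    [-0.3, 0, 0],
    [-0.6, 0, 0],
    [-0.9, 0, 0],
    [-1.2, 0, 0],
    [-1.5, 0, 0]
  ],
  "hand": [0, 0, 0, 0, 0]
}}

```text
time_s: 10.25
ee_pos: [0.5058, -0.0217, 0.0161]
tcp_rot: [-0.045, 0.999, 0.0, -0.0]
force: [-0.7, -0.5, 0.7]
gripper_width: 0.0877
finger_force: 0.8
```

```bash
python3 - <<'E'
from rig import *
from h import *
s=get_state();print(s["time_s"],s["ee_pos"],s["force"])
for k in("top","scene"):
    d=get_image(k);p=cloud(d)
    q=p.reshape(-1,3)
    m=(abs(q[:,0]-.49)<.07)&(abs(q[:,1]+.025)<.13)&(q[:,2]>.022)&(q[:,2]<.037)
    print(k,rect(q[m]),m.sum())
    if k=="top":cv2.imwrite("pics/s4.png",cv2.resize(d["color"][160:250,190:330],None,fx=5,fy=5,interpolation=3)[:,:,::-1])
E
```

```text
10.25 [ 0.50584637 -0.02169577  0.01613869] [-0.69651919 -0.5240959   0.74586855]
top (array([469. , -24.6]), array([ 15.1, 178.8]), 4.79) 43
scene (array([495.4, -21. ]), array([ 61.6, 182.7]), 5.59) 366
```

View pics/s4.png

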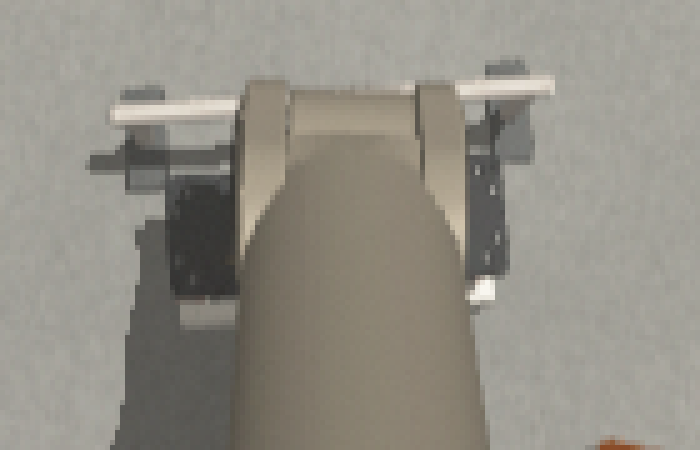

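The arm hides the tray from the top camera, but the scene depth puts its centre at (0.495,-0.021), parallel to the bar. I'll push 10 mm more, back off and rise.

{"method": "move_arm", "body": {
  "rot": [
    [0, 0, 0],
    [0, 0, 0],
    [0, 0, 0],
    [0, 0, 0],
    [0, 0, 0]
  ],
  "translation": [
    [-0.15, 0, 0],
    [-0.3, 0, 0],
    [-0.4, 0, 0],
    [-0.4, 0, 0],
    [0.1, 0, 0]
  ],
  "hand": [0, 0, 0, 0, 0]
}}

```text
time_s: 10.98
ee_pos: [0.5037, -0.0218, 0.0163]
tcp_rot: [-0.045, 0.999, 0.0, 0.001]
force: [-0.1, 0.1, -0.8]
gripper_width: 0.0881
finger_force: 0.0
```

{"method": "move_arm", "body": {
  "rot": [
    [0, 0, 0],
    [0, 0, 0],
    [0, 0, 0],
    [0, 0, 0],
    [0, 0, 0]
  ],
  "translation": [
    [0, 0, -0.3],
    [0, 0, -1.5],
    [0, 0, -3],
    [0, 0, -5],
    [0, 0, -7]
  ],
  "hand": [0, 0, 0, 0, 0]
}}

```text
time_s: 11.6
ee_pos: [0.5027, -0.022, 0.1933]
tcp_rot: [-0.045, 0.999, 0.0, 0.0]
force: [0.9, -0.1, -0.9]
gripper_width: 0.0877
finger_force: 0.0
```

```bash
python3 - <<'E'
from rig import *
from h import *
s=get_state();print(s["time_s"],s["ee_pos"],s["q"])
for k in("top","scene"):
    d=get_image(k);p=cloud(d)
    q=p.reshape(-1,3)
    m=(abs(q[:,0]-.49)<.07)&(abs(q[:,1]+.025)<.13)&(q[:,2]>.022)&(q[:,2]<.037)
    print(k,rect(q[m]),m.sum())
P=np.array([.544,-.334,0])
plan(s,[((.53,-.17,.27),pose(45)),(P+[0,0,.27],pose(-5.1)),(P+[0,0,.21],pose(-5.1))])
E
```

```text
11.6 [ 0.50273902 -0.02200926  0.1932899 ] [-0.20475365  0.22666423  0.14440737  1.99978113 -0.04085452  0.91700962
  1.62229571]
top (array([468.5,  49.9]), array([ 8.7, 28.8]), 3.03) 22
scene (array([501. , -19.8]), array([ 64.8, 181.4]), 5.23) 459
rot [0.0, 0.0, 5.02] trans [-0.55, -5.99, -3.07] mm 169
rot [0.0, 0.0, 5.01] trans [-5.03, -4.24, 0.0] mm 165
rot [0.0, 0.0, 0.0] trans [0.0, 0.0, 2.4] mm 60
```

{"method": "move_arm", "body": {
  "rot": [
    [0, 0, 1],
    [0, 0, 2],
    [0, 0, 3],
    [0, 0, 4],
    [0, 0, 5]
  ],
  "translation": [
    [0, 0, -1.5],
    [-0.1, -1.5, -3],
    [-0.2, -3, -3.1],
    [-0.4, -4.5, -3.1],
    [-0.55, -6, -3.1]
  ],
  "hand": [0, 0, 0, 0, 0]
}}

```text
time_s: 12.32
ee_pos: [0.5302, -0.1712, 0.2685]
tcp_rot: [0.384, 0.923, 0.0, 0.0]
force: [0.2, 0.3, -0.2]
gripper_width: 0.0878
finger_force: 0.0
```

{"method": "move_arm", "body": {
  "rot": [
    [0, 0, 1],
    [0, 0, 2],
    [0, 0, 3],
    [0, 0, 4],
    [0, 0, 5]
  ],
  "translation": [
    [-1.2, -1, 0],
    [-2.5, -2, 0],
    [-4, -3.2, 0],
    [-5, -4.25, 0],
    [-5, -4.25, 0]
  ],
  "hand": [0, 0, 0, 0, 0]
}}

```text
time_s: 12.95
ee_pos: [0.5424, -0.3373, 0.2682]
tcp_rot: [0.74, 0.673, -0.001, 0.0]
force: [0.2, 0.6, -0.2]
gripper_width: 0.0876
finger_force: 0.0
```

```bash
python3 - <<'E'
from rig import *
from h import *
s=get_state();print(s["time_s"],s["ee_pos"],s["q"])
for k in("top","scene"):
    d=get_image(k);p=cloud(d)
    q=p.reshape(-1,3)
    for nm,c,r,zl,zh in (("tray",(.50,-.022),(.045,.12),.024,.036),("bar",(.576,-.016),(.03,.14),.113,.135),("plate",(.544,-.334),(.03,.07),.175,.20)):
        m=(abs(q[:,0]-c[0])<r[0])&(abs(q[:,1]-c[1])<r[1])&(q[:,2]>zl)&(q[:,2]<zh)
        if m.sum()>9: print(k,nm,rect(q[m]),m.sum())
P=np.array([.544,-.334,0])
plan(s,[(P+[0,0,.21],pose(-5.1)),(P+[0,0,.164],pose(-5.1))])
E
```

```text
12.95 [ 0.54236481 -0.33734259  0.26818533] [ 0.03284657  0.42250978  0.58815246  1.62552486 -0.24737379  1.16917333
  0.58281015]
top tray (array([501.2, -21.6]), array([ 60.2, 179.6]), 5.17) 306
top bar (array([575.2, -17. ]), array([ 12.5, 239.3]), 5.17) 397
top plate (array([ 543.4, -332.6]), array([104.3,   8.7]), 84.39) 145
scene tray (array([501.6, -20.6]), array([ 65.2, 183.1]), 4.82) 409
scene bar (array([577.2, -16.4]), array([ 14.4, 239.4]), 4.65) 411
scene plate (array([ 543.9, -333.9]), array([112.6,  11.4]), 84.14) 165
rot [-0.0, 0.01, -0.03] trans [0.14, 0.05, 2.33] mm 58
rot [0.0, 0.0, 0.0] trans [0.0, 0.0, 1.84] mm 46
```

Tray at (0.501,-0.021), parallel to the bar and 75 mm from its axis. Both cameras agree. Next: grip the plate's top edge and lift.

{"method": "move_arm", "body": {
  "rot": [
    [0, 0, 0],
    [0, 0, 0],
    [0, 0, 0],
    [0, 0, 0],
    [0, 0, 0]
  ],
  "translation": [
    [0.13, 0.05, 1],
    [0.13, 0.05, 2.1],
    [0.13, 0.05, 3.2],
    [0.13, 0.05, 4.17],
    [0.13, 0.05, 4.17]
  ],
  "hand": [0, 0, 0, 0, 0]
}}

```text
time_s: 13.68
ee_pos: [0.5446, -0.3287, 0.1625]
tcp_rot: [0.735, 0.678, -0.001, -0.002]
force: [-0.3, 0.3, -0.0]
gripper_width: 0.0876
finger_force: 0.0
```

{"method": "move_arm", "body": {
  "rot": [
    [0, 0, 0],
    [0, 0, 0],
    [0, 0, 0],
    [0, 0, 0],
    [0, 0, 0]
  ],
  "translation": [
    [0, 0, 0],
    [0, 0, 0],
    [0, 0, 0],
    [0, 0, 0],
    [0, 0, 0]
  ],
  "hand": [0.4, 0.7, 1, 1, 1],
  "force": 45
}}

```text
time_s: 14.3
ee_pos: [0.5456, -0.3304, 0.1645]
tcp_rot: [0.736, 0.677, 0.0, 0.0]
force: [-0.6, -0.2, -0.4]
gripper_width: 0.0414
finger_force: 0.0
```

{"method": "move_arm", "body": {
  "rot": [
    [0, 0, 0],
    [0, 0, 0],
    [0, 0, 0],
    [0, 0, 0],
    [0, 0, 0]
  ],
  "translation": [
    [0, 0, 0],
    [0, 0, 0],
    [0, 0, 0],
    [0, 0, 0],
    [0, 0, -0.2]
  ],
  "hand": [1, 1, 1, 1, 1]
}}

```text
time_s: 14.92
ee_pos: [0.545, -0.3299, 0.1687]
tcp_rot: [0.736, 0.677, -0.0, -0.001]
force: [-0.2, 0.1, -4.1]
gripper_width: 0.0079
finger_force: 45.0
```

Gripped (7.9 mm). Next: lift straight up.

{"method": "move_arm", "body": {
  "rot": [
    [0, 0, 0],
    [0, 0, 0],
    [0, 0, 0],
    [0, 0, 0],
    [0, 0, 0]
  ],
  "translation": [
    [0, 0, -1],
    [0, 0, -2.2],
    [0, 0, -3.6],
    [0, 0, -5.2],
    [0, 0, -6.6]
  ],
  "hand": [1, 1, 1, 1, 1]
}}

```text
time_s: 15.55
ee_pos: [0.5454, -0.3303, 0.3356]
tcp_rot: [0.736, 0.677, 0.0, -0.0]
force: [0.4, 0.1, -3.8]
gripper_width: 0.0076
finger_force: 45.0
```

```bash
python3 - <<'E'
from rig import *
from h import *
s=get_state();print(s["time_s"],s["ee_pos"],s["q"],s["gripper_width"],s["force"])
plan(s,[((.53,-.17,.34),pose(0)),((.54,-.0108,.33),pose(5.2,15,95.2)),((.574,-.0108,.30),pose(5.2,31,95.2)),((.574,-.0108,.163),pose(5.2,31,95.2))])
E
```

```text
15.55 [ 0.54541812 -0.3303083   0.33561374] [ 0.00913101  0.37377557  0.60536993  1.53653575 -0.21749634  1.29933455
  0.55676552] 0.007606517464958046 [ 0.41860831  0.13875319 -3.78332605]
rot [0.0, -0.0, -0.48] trans [6.34, -1.15, -0.17] mm 161
rot [1.5, -0.07, -0.52] trans [6.37, 0.4, 0.4] mm 160
rot [1.6, -0.0, 0.0] trans [-0.12, 1.62, 0.81] mm 45
rot [0.0, 0.0, 0.0] trans [0.0, 2.82, 4.7] mm 137
```

{"method": "move_arm", "body": {
  "rot": [
    [0, 0, -0.2],
    [0, 0, -0.4],
    [0, 0, -0.48],
    [0, 0, -0.48],
    [0, 0, -0.48]
  ],
  "translation": [
    [1, -0.2, -0.2],
    [2.6, -0.5, -0.2],
    [4.3, -0.8, -0.2],
    [5.7, -1, -0.2],
    [6.34, -1.15, -0.17]
  ],
  "hand": [1, 1, 1, 1, 1]
}}

```text
time_s: 16.18
ee_pos: [0.5301, -0.1678, 0.3384]
tcp_rot: [0.706, 0.708, 0.0, -0.0]
force: [-0.4, -0.1, -3.2]
gripper_width: 0.0074
finger_force: 45.0
```

{"method": "move_arm", "body": {
  "rot": [
    [0.3, 0, -0.1],
    [0.6, 0, -0.2],
    [1, 0, -0.4],
    [1.3, -0.07, -0.52],
    [1.5, -0.07, -0.52]
  ],
  "translation": [
    [1, 0.1, 0.1],
    [2.6, 0.2, 0.2],
    [4.3, 0.3, 0.3],
    [5.7, 0.4, 0.4],
    [6.37, 0.4, 0.4]
  ],
  "hand": [1, 1, 1, 1, 1]
}}

```text
time_s: 16.8
ee_pos: [0.5407, -0.009, 0.328]
tcp_rot: [0.667, 0.733, -0.097, -0.089]
force: [-0.5, 0.5, -3.4]
gripper_width: 0.0079
finger_force: 45.0
```

{"method": "move_arm", "body": {
  "rot": [
    [0.4, 0, 0],
    [0.8, 0, 0],
    [1.2, 0, 0],
    [1.6, 0, 0],
    [1.6, 0, 0]
  ],
  "translation": [
    [-0.03, 0.4, 0.2],
    [-0.06, 0.8, 0.4],
    [-0.09, 1.2, 0.6],
    [-0.12, 1.62, 0.81],
    [-0.12, 1.62, 0.81]
  ],
  "hand": [1, 1, 1, 1, 1]
}}

```text
time_s: 17.42
ee_pos: [0.5748, -0.0121, 0.2966]
tcp_rot: [0.65, 0.711, -0.199, -0.18]
force: [0.2, -0.1, -4.3]
gripper_width: 0.0078
finger_force: 45.0
```

```bash
python3 - <<'E'
from rig import *
from h import *
s=get_state();print(s["time_s"],s["ee_pos"],s["q"],s["gripper_width"],s["force"])
G=pose(5.2,31,95.2)
plan(s,[((.574,-.0108,.185),G),((.574,-.0108,.155),G),((.574,-.0108,.143),G)])
d=get_image("scene");cv2.imwrite("pics/s5.png",cv2.resize(d["color"][50:260,150:380],None,fx=2.6,fy=2.6,interpolation=3)[:,:,::-1])
# plate tilt from depth: points on plate near tool
q=cloud(d).reshape(-1,3);n=np.array([.996,.0906,0]);u=np.array([-.0906,.996,0]);c=np.array([.576,-.0167,0])
r=q-c;a=r@n;b=r@u;z=q[:,2]
m=(abs(b)<.075)&(a>-.13)&(a<-.015)&(z>.15)&(z<.30)
mm=m&(z<.29); print(mm.sum(),"bottom z",np.percentile(z[mm],1))
for lo in np.arange(.16,.29,.02):
    k=mm&(z>lo)&(z<lo+.02)
    if k.sum()>5: print(round(lo,3),k.sum(),np.median(a[k]).round(4),b[k].min().round(3),b[k].max().round(3))
E
```

```text
17.425 [ 0.57484681 -0.01209718  0.29656168] [-0.35235237  0.61381086  0.4374067   1.34491487 -0.16022264  1.77339457
  0.18155589] 0.007841521429644364 [ 0.15366071 -0.10998632 -4.27883109]
rot [-0.01, 0.0, -0.01] trans [0.06, 2.28, 3.84] mm 112
rot [0.0, 0.0, 0.0] trans [0.0, 0.62, 1.03] mm 30
rot [0.0, 0.0, 0.0] trans [0.0, 0.25, 0.41] mm 12
575 bottom z 0.16594756163660737
0.16 80 -0.0716 -0.053 0.056
0.18 100 -0.0604 -0.054 0.056
0.2 110 -0.0491 -0.052 0.056
0.22 120 -0.0371 -0.053 0.056
0.24 126 -0.0245 -0.052 0.057
0.26 39 -0.017 -0.055 0.056
```

View pics/s5.png

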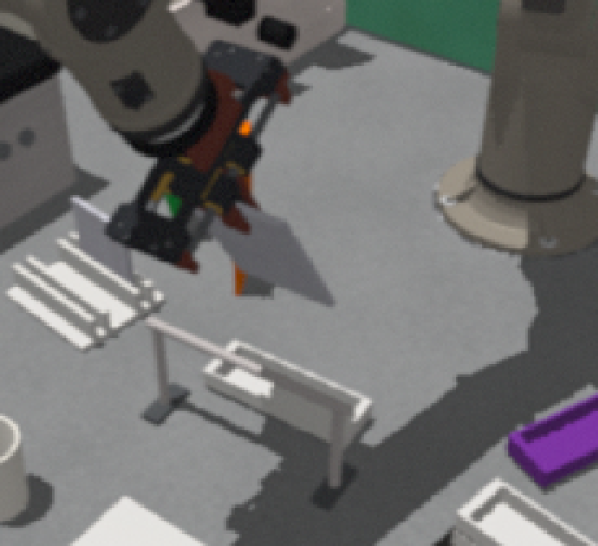

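The plate is tilted 31° above the tray with the bar below it, and the depth agrees with the plan (underside at -72 mm, bottom at z 0.166, centred to 2 mm). Next: descend vertically.

{"method": "move_arm", "body": {
  "rot": [
    [0, 0, 0],
    [0, 0, 0],
    [0, 0, 0],
    [0, 0, 0],
    [0, 0, 0]
  ],
  "translation": [
    [0.06, 0.6, 1],
    [0.06, 1.2, 2],
    [0.06, 1.75, 2.95],
    [0.06, 2.28, 3.84],
    [0.06, 2.28, 3.84]
  ],
  "hand": [1, 1, 1, 1, 1]
}}

```text
time_s: 18.1
ee_pos: [0.5724, -0.0099, 0.1868]
tcp_rot: [0.65, 0.711, -0.198, -0.18]
force: [0.6, 1.2, -2.7]
gripper_width: 0.0077
finger_force: 45.0
```

{"method": "move_arm", "body": {
  "rot": [
    [0, 0, 0],
    [0, 0, 0],
    [0, 0, 0],
    [0, 0, 0],
    [0, 0, 0]
  ],
  "translation": [
    [0, 0.2, 0.34],
    [0, 0.41, 0.69],
    [0, 0.62, 1.03],
    [0, 0.62, 1.03],
    [0, 0.62, 1.03]
  ],
  "hand": [1, 1, 1, 1, 1]
}}

```text
time_s: 18.73
ee_pos: [0.5736, -0.0094, 0.157]
tcp_rot: [0.65, 0.712, -0.198, -0.18]
force: [0.0, -0.4, -2.9]
gripper_width: 0.0078
finger_force: 45.0
```

```bash
python3 - <<'E'
from rig import *
from h import *
s=get_state();print(s["time_s"],s["ee_pos"],s["q"],s["gripper_width"],s["force"])
G=pose(5.2,31,95.2)
plan(s,[((.574,-.0108,.1435),G)])
d=get_image("scene")
q=cloud(d).reshape(-1,3);n=np.array([.996,.0906,0]);u=np.array([-.0906,.996,0]);c=np.array([.576,-.0167,0])
r=q-c;a=r@n;b=r@u;z=q[:,2]
for lo in np.arange(.02,.12,.02):
    k=(abs(b)<.05)&(a>-.10)&(a<-.01)&(z>lo)&(z<lo+.02)
    if k.sum()>5: print(round(lo,3),k.sum(),np.median(a[k]).round(4),b[k].min().round(3),b[k].max().round(3))
E
```

```text
18.725 [ 0.5736364  -0.00940168  0.15701635] [-0.34231322  0.72976572  0.40323779  1.47416515 -0.19713578  1.53174803
  0.19404087] 0.007840935186318915 [ 0.01019011 -0.42346367 -2.94066821]
rot [-0.0, 0.0, 0.0] trans [-0.06, 0.29, 0.46] mm 14
0.02 127 -0.0457 -0.049 0.049
0.08 39 -0.0362 -0.049 0.048
0.1 41 -0.0254 -0.03 0.046
```

{"method": "move_arm", "body": {
  "rot": [
    [0, 0, 0],
    [0, 0, 0],
    [0, 0, 0],
    [0, 0, 0],
    [0, 0, 0]
  ],
  "translation": [
    [0, 0.08, 0.13],
    [0, 0.15, 0.25],
    [0, 0.22, 0.36],
    [0, 0.26, 0.43],
    [0, 0.26, 0.43]
  ],
  "hand": [1, 1, 1, 1, 1]
}}

```text
time_s: 19.4
ee_pos: [0.5734, -0.0094, 0.1441]
tcp_rot: [0.65, 0.712, -0.198, -0.18]
force: [0.2, 0.2, -2.5]
gripper_width: 0.0076
finger_force: 45.0
```

{"method": "move_arm", "body": {
  "rot": [
    [0, 0, 0],
    [0, 0, 0],
    [0, 0, 0],
    [0, 0, 0],
    [0, 0, 0]
  ],
  "translation": [
    [0, 0.01, 0.02],
    [0, 0.03, 0.05],
    [0, 0.04, 0.07],
    [0, 0.04, 0.07],
    [0, 0.04, 0.07]
  ],
  "hand": [1, 1, 1, 1, 1]
}}

```text
time_s: 20.02
ee_pos: [0.5735, -0.0094, 0.1423]
tcp_rot: [0.65, 0.712, -0.198, -0.18]
force: [-0.4, -0.3, -3.2]
gripper_width: 0.0079
finger_force: 45.0
```

{"method": "move_arm", "body": {
  "rot": [
    [0, 0, 0],
    [0, 0, 0],
    [0, 0, 0],
    [0, 0, 0],
    [0, 0, 0]
  ],
  "translation": [
    [0, 0.01, 0.02],
    [0, 0.03, 0.05],
    [0, 0.04, 0.07],
    [0, 0.04, 0.07],
    [0, 0.04, 0.07]
  ],
  "hand": [1, 1, 1, 1, 1]
}}

```text
time_s: 20.65
ee_pos: [0.574, -0.0093, 0.1417]
tcp_rot: [0.65, 0.712, -0.197, -0.18]
force: [2.0, 0.1, 7.1]
gripper_width: 0.0075
finger_force: 45.0
```

```bash
python3 - <<'E'
from rig import *
from h import *
F=[]
d=get_image("scene");s=get_state();print(s["ee_pos"],s["force"],s["wrist_torque"])
q=cloud(d).reshape(-1,3);n=np.array([.996,.0906,0]);u=np.array([-.0906,.996,0]);c=np.array([.576,-.0167,0])
r=q-c;a=r@n;b=r@u;z=q[:,2]
for lo in np.arange(.035,.12,.01):
    k=(abs(b)<.045)&(a>-.10)&(a<-.01)&(z>lo)&(z<lo+.01)
    if k.sum()>5: print(round(lo,3),k.sum(),np.median(a[k]).round(4))
E
```

```text
[ 0.57401313 -0.00934603  0.14170159] [2.16225982 0.55542641 6.53845041] [ 0.06569631  0.23761862 -0.08110301]
0.035 18 -0.0594
0.045 15 -0.0531
```

The plate is on the tray floor (contact about 10 N). I'll ease off slightly and open gradually.

{"method": "move_arm", "body": {
  "rot": [
    [0, 0, 0],
    [0, 0, 0],
    [0, 0, 0],
    [0, 0, 0],
    [0, 0, 0]
  ],
  "translation": [
    [0, -0.02, -0.03],
    [0, -0.02, -0.03],
    [0, -0.02, -0.03],
    [0, -0.02, -0.03],
    [0, -0.02, -0.03]
  ],
  "hand": [1, 0.95, 0.88, 0.84, 0.8],
  "force": 10
}}

```text
time_s: 21.32
ee_pos: [0.5729, -0.0094, 0.1408]
tcp_rot: [0.65, 0.712, -0.198, -0.181]
force: [0.5, -0.4, -0.6]
gripper_width: 0.0167
finger_force: 0.0
```

```bash
python3 - <<'E'
from rig import *
from h import *
d=get_image("scene");s=get_state();print(s["ee_pos"],s["force"],s["gripper_width"],s["finger_force"])
cv2.imwrite("pics/s6.png",cv2.resize(d["color"][70:260,180:350],None,fx=3,fy=3,interpolation=3)[:,:,::-1])
E
```

```text
[ 0.57300778 -0.00939928  0.14088571] [-0.15119061  0.17436238  1.12106064] 0.017503968730664943 0.0
```

View pics/s6.png

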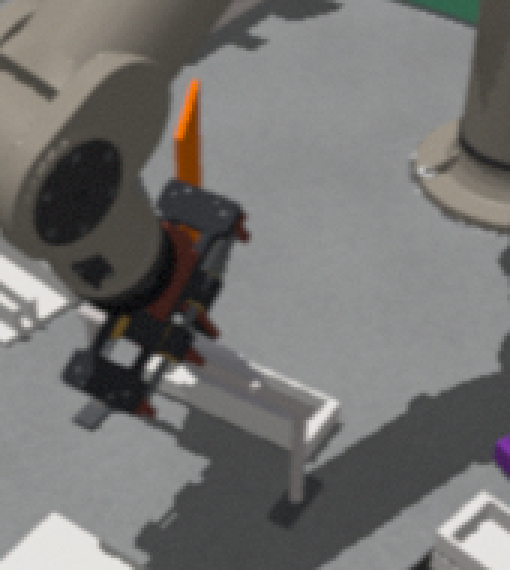

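The plate leans on the bar (crop (240,360)) and the fingers are free. Next: open more and withdraw along the tool axis.

{"method": "move_arm", "body": {
  "rot": [
    [0, 0, 0],
    [0, 0, 0],
    [0, 0, 0],
    [0, 0, 0],
    [0, 0, 0]
  ],
  "translation": [
    [0, 0, 0],
    [0, 0, 0],
    [0, 0, -0.1],
    [0, 0, -0.4],
    [0, 0, -0.8]
  ],
  "hand": [0.7, 0.6, 0.6, 0.6, 0.6]
}}

```text
time_s: 22.0
ee_pos: [0.584, -0.0084, 0.159]
tcp_rot: [0.65, 0.712, -0.198, -0.18]
force: [-0.4, 0.3, -0.3]
gripper_width: 0.0351
finger_force: 0.0
```

{"method": "move_arm", "body": {
  "rot": [
    [0, 0, 0],
    [0, 0, 0],
    [0, 0, 0],
    [0, 0, 0],
    [0, 0, 0]
  ],
  "translation": [
    [0, 0, -0.7],
    [0, 0, -1.6],
    [0, 0, -2.6],
    [0, 0, -3.8],
    [0, 0, -5]
  ],
  "hand": [0.6, 0.6, 0.6, 0.6, 0.6]
}}

```text
time_s: 22.62
ee_pos: [0.6487, -0.0024, 0.2675]
tcp_rot: [0.65, 0.712, -0.197, -0.18]
force: [0.7, -0.1, -0.1]
gripper_width: 0.0348
finger_force: 0.0
```

```bash
python3 - <<'E'
from rig import *
from h import *
d=get_image("scene");s=get_state();print(s["time_s"],s["ee_pos"],s["force"])
cv2.imwrite("pics/s7.png",cv2.resize(d["color"][110:260,180:350],None,fx=3.5,fy=3.5,interpolation=3)[:,:,::-1])
n=np.array([.996,.0906,0]);u=np.array([-.0906,.996,0]);c=np.array([.576,-.0167,0])
for k in("scene","top"):
    q=cloud(get_image(k)).reshape(-1,3);r=q-c;a=r@n;b=r@u;z=q[:,2]
    for lo in np.arange(.04,.18,.02):
        m=(abs(b)<.05)&(a>-.10)&(a<.05)&(z>lo)&(z<lo+.02)
        if m.sum()>5: print(k,round(lo,3),m.sum(),np.median(a[m]).round(4))
    m=(abs(b)<.12)&(abs(a+.075)<.05)&(z>.024)&(z<.034)
    print(rect(q[m]))
E
```

```text
22.675 [ 0.65093334 -0.00239164  0.27044848] [-1.2683534   0.27013243  2.64616523]
scene 0.04 28 -0.0522
scene 0.1 13 0.0036
scene 0.12 195 0.0013
scene 0.14 57 0.0097
scene 0.16 121 0.0139
(array([501.3, -19.7]), array([ 63.5, 181.2]), 5.42)
top 0.04 133 -0.0597
top 0.06 134 -0.0478
top 0.08 137 -0.0356
top 0.1 95 -0.0232
top 0.12 96 -0.0106
top 0.14 102 0.0021
top 0.16 67 0.011
(array([502.5, -41.9]), array([ 60.1, 138.5]), 5.92)
```

View pics/s7.png

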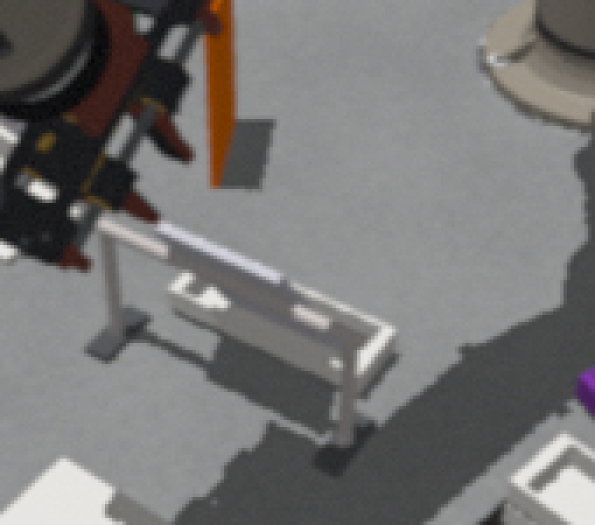

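The plate rests in the tray and leans on the bar at about 31.5° (slope 0.61). The tray is parallel to the bar and the gripper is clear.

```bash
python3 -c "
from rig import *
print(finish_job())"
```

```text
the job is handed in; nothing more can be done
None
```

I handed the job in after about 23 s: the top tray stands on the bench parallel to the bar, and the tall plate leans on the bar from inside it at about 31° from upright, released; no verdict came back.

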